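Press a board module home in its test fixture

ROBOT

A 6-joint arm with a two-finger parallel gripper is mounted at the origin on the work surface. World frame = base frame: x ahead of the robot, y to its left, z up, the work surface at z = 0. Lengths are in m, angles in rad, forces in N, time in s.
With the tool pointing down it reaches from about 0.275 to 0.85 m from the base axis. Payload 5.2 kg.
Tool frame: the origin (TCP) lies between the finger pads; the fingertips stand 14 mm ahead of it and the grasp point (between the pads) lies 5 mm behind it (env.finger_overhang is the distance from the TCP to the fingertips, in m); z points along the fingers, x is the direction in which the jaws open and shut, and the axes are right-handed (so a half turn about z gives the same grasp; the last joint's range is limited). The gripper opens to 85 mm and grips with 20 to 120 N. Pads are 22 mm wide; open, the fingers measure 114 mm over their backs; the gripper's body (76 mm by 85 mm) begins 54 mm behind the grasp point. The pads swing forward as they close: fully open they stand 13 mm farther back than shut.
Start: joints at [1.028, 0.259, 1.535, -0, 1.348, -0.203], TCP at [0.183, 0.519, 0.245] pointing down, gripper open.
Joint ranges: [-3.14, 3.14], [-0.91, 2.08], [0.19, 2.58], [-1.22, 4.36], [0.22, 2.71], [-3.12, 3.12]. Speed limits (rad/s): [2.57, 2.57, 3.14, 3.14, 3.14, 3.14].

INTERFACE

Orientations are given as [roll, pitch, yaw] about the fixed x, y, z axes, in that order (R = Rz(yaw) Ry(pitch) Rx(roll)).
In Python, from workcell import env gives the robot as it stands.
- The arm moves only by the shell command python3 -m pendant 'ROWS' [FORCE]. ROWS is JSON, one flat list of numbers, 7 for each row, row after row: the shift along the world's x, y, z in m, then the turn, a rotation vector about the world's x, y, z in rad, then the closure, from 0 (fully open) to 1 (shut). In form: [x, y, z, wx, wy, wz, fingers, x, y, z, wx, wy, wz, fingers, ...]. A call has 1 to 12 rows; each row shifts and turns the pose as measured when the row begins; what a row does not reach is not made up. A row lasts 1/12 s, in which the tool goes at most 41.7 mm and 7.16 degrees, less where a joint would pass 70% of its speed; a pose out of reach is approached as far as the arm can. A call with a gripper value outside its range is refused whole. The fingers move at their own pace and stop on an object; FORCE is the grip in N (left out, the last holds). Time passes only in rows, so rows that do not move let the fingers close. It gives the time, the measured TCP pose, the force and the opening at its end, in the units of the state.
- env.read_state(): the state, without advancing time (a new reading comes with each control period).
- env.get_image(name): name is "scene" or "side" or "wrist"; returns the picture (480x640x3 uint8, red, green, blue); there is no depth.
- env.calibration(name): a dict with "fovy" (degrees; the focal length in pixels is half the picture's height over the tangent of half this angle, whatever the lens; pixels are square), "cx", "cy" (the principal point, pixels), "R" (3x3) and "t" (3): a world point X has camera coordinates R X + t; the wrist camera has in their place "mount" (4x4, takes a point from camera to tool coordinates, whose origin is the TCP and whose axes are the tool frame's). Camera axes: x right, y down, z forward; pixel columns grow to the right and rows downward; lengths in m; the calibration is good to about 2 mm. A picture is of the moment at which its call begins: read the wrist's pose just before it. calibration takes no time and is no camera call.
- env.hand_in(): hands the job in, once; it reports no verdict.
The state is a dict: "clock": time; "joint_pos": joint angles; "joint_vel": joint speeds; "joint_torque": joint torques, N m; "position": TCP position; "ee_rot": TCP orientation; "force": force on the tool from outside, world axes, zero at the start; "wrist_torque": the same for the moment, N m; "width": opening from 0.0 (shut) to 1.0 (fully open).
Only numpy, scipy, OpenCV 4.12 (cv2) and the standard library are available. Lean on these libraries where they do the work, as an engineer would, in place of code of your own. Each camera call takes 0.05 s, during which the arm holds its last target.

TASK

A loose can capacitor has been left standing in the guide track of the board test fixture: take it out and put it in the black parts tray. Then slide the board module along the track against the sprung plunger until its front plate is hard against the two steel stop posts, and finish while still holding it pressed there, because the spring pushes it back if you let go. Do not ram it into the posts, and leave the other things on the bench alone.

Things in the scene. Friction and masses are not known exactly. Their poses are not given: they have to be found in the camera images.
- fixture: Board test fixture screwed to the bench: aluminium base plate 300 x 100 x 10 mm carrying a straight guide track. Origin on the bench under the track's centre line; x axis along the track towards the plunger (the pushing direction), z up. The plate spans x = -140 to +160 mm. An aluminium end block, 50 mm high above the bench, fills x = 130 to 158 mm over the whole width.
- track_floor (a point): Middle of the track floor, 10 mm above the bench, over the fixture's origin. Two grey rails (fixture x = -130 to +130 mm, outer faces at y = +-48 mm, tops 26.5 mm above the bench) have inward lips that leave a 60 mm wide slot and overlap the module's carrier: it slides along the track but cannot be lifted out.
- stop: The hard stop: two steel posts, 10 x 10 mm in plan, fixed in front of the end block at y = +-24 mm either side of the plunger, 12 to 42 mm above the bench. Origin on the bench midway between the faces that the module meets, at fixture x = 120 mm; axes as the fixture's.
- plunger (a joint): How far the sprung plunger is pressed in, in m: 0 is fully out, about 0.0115 when the module is pressed against the stop posts. It resists with about 3.5 N at first touch, rising to about 7.7 N at the stop (350 N/m), and pushes back whenever released. Sliding the module costs about 1 to 3 N of friction as well.
- plunger_tip (a point): Tip of the plunger, a round steel rod 12 mm thick with a domed end, on the track's centre line, 32 mm above the bench; it stands 12 mm ahead of the stop posts' faces when fully out and moves with the plunger.
- module: Board module, about 0.4 kg: aluminium carrier 110 x 68 x 10 mm lying captive in the track (2 mm play each side), green circuit board on it, low parts (to 12 mm above the board), black heat sink, upright front plate 6 x 54 mm, 34 mm high above the carrier's underside. Origin: centre of the carrier's underside, on the track floor; x axis towards the plunger, front face at x = +55 mm.
- heatsink_top (a point): Centre of the top of the module's black finned heat sink, the part to hold or push: fixed to the module, 20 mm thick along the track, 40 mm wide across, 45 mm tall, its centre 30 mm behind the module's origin; its top is 58 mm above the carrier's underside (68 mm above the bench).
- capacitor: Loose brown can capacitor, cylinder 30 mm in diameter and 55 mm tall, 60 g, standing upright in the track between module and plunger. Origin at the centre of its underside, z axis along the can.
- capacitor_center (a point): Middle of the capacitor.
- tray: Black open parts tray, 120 x 120 x 25 mm outside, walls 4 mm, floor 4 mm, empty. Origin under its centre on the bench. It stands at the left or at the right end of the fixture, fixed to the bench.
- jar: Bystander: amber glass jar with black lid, 54 mm in diameter, 62 mm tall, at the end of the fixture where the tray is not. Origin at the centre of its underside.
- screwdriver: Bystander: screwdriver with black handle, 170 mm long, lying beyond the fixture.
- spare_board: Bystander: a spare green circuit board with a heat sink, 130 x 56 mm, 39 mm tall, lying on the bench beyond the fixture. Origin at the centre of its underside.
- spool: Bystander: grey reel of wire, 54 mm in diameter, 36 mm tall, beyond the fixture. Origin at the centre of its underside.

How it is judged:
On the way:
1. the capacitor lies or stands released in the parts tray (x of capacitor_center in the frame of tray between -0.06 and 0.06 m and y of capacitor_center in the frame of tray between -0.06 and 0.06 m and z of capacitor_center in the frame of tray below 0.045 m and contact force between the fingers and capacitor below 0.1 N and linear speed of capacitor below 0.05 m/s), for 0.2 s.
At the end, for the whole second after the job is handed in: The robot's fingers hold the module pressed against the stop posts (at least 1 N on the posts), with the plunger pressed in by more than 10.5 mm, through the last second; the capacitor is in the parts tray, let go (value of joint plunger above 0.0105 m and contact force between module and stop above 1 N and contact force between the fingers and module above 2 N and linear speed of module below 0.02 m/s and x of capacitor_center in the frame of tray between -0.06 and 0.06 m and y of capacitor_center in the frame of tray between -0.06 and 0.06 m and z of capacitor_center in the frame of tray below 0.045 m and contact force between the fingers and capacitor below 0.1 N); the arm keeps its last pose, push and grip.
It fails at once if the module is rammed or crushed against the stop posts (over 80 N) (contact force between module and stop above 80 N).
It fails at once if a bystander (jar, screwdriver, spare board, reel) is moved by more than 30 mm (distance of any of jar, screwdriver, spare_board, spool from where it was at the start of the episode above 0.03 m).
It also fails if it takes over 48 s, if anything falls off the work surface, if the arm or the gripper's body presses on something with over 40 N, if the wrist force passes 120 N, or if a joint passes its speed limit or range.

## Working session

There is one attempt and no reset: what is moved stays moved. The work goes in short steps, Python scripts to look and compute and a shell command to move; the robot and the scene stay as the last step left them, time stands still between calls to the robot, and variables do not carry over. Pictures are saved under pics/ and viewed, and the job is handed in when it is done.

```bash
ls; mkdir -p pics
python3 - <<'E'
from workcell import env
import cv2
s=env.read_state(); print({k:s[k] for k in('clock','position','ee_rot','force','width')})
for n in('scene','side'):
    cv2.imwrite(f'pics/{n}0.png',env.get_image(n)[:,:,::-1]); c=env.calibration(n); print(n,c)
print(env.calibration('wrist'))
E
```

```text
pics
{'clock': 0.0, 'position': array([0.18304158, 0.51810711, 0.24447431]), 'ee_rot': array([-3.14125551e+00,  1.82668472e-03,  1.23097452e+00]), 'force': array([-0.43196714,  0.43104059, -0.3784585 ]), 'width': 1.0057950842039214}
scene {'fovy': 45.551540220088576, 'cx': 335.7069911771129, 'cy': 243.07673177448578, 'R': array([[ 0.16979209,  0.98544337,  0.00848637],
       [ 0.84471596, -0.14109866, -0.51628104],
       [-0.50756831,  0.09482901, -0.85637717]]), 't': array([-0.11786496, -0.48856738,  1.71808789])}
side {'fovy': 55.58320078047766, 'cx': 322.6663904815302, 'cy': 242.6621921229063, 'R': array([[-0.99017588, -0.13922039, -0.01301543],
       [-0.07074472,  0.57908704, -0.81219049],
       [ 0.12061054, -0.80329066, -0.58324713]]), 't': array([0.61518827, 0.12363728, 0.99403167])}
{'fovy': 64.37161895855418, 'cx': 324.0054919107385, 'cy': 239.63735497084014, 'mount': array([[ 9.99999586e-01, -6.50845976e-04, -6.36160442e-04,
         9.71436533e-04],
       [ 8.01460330e-04,  9.60955988e-01,  2.76700104e-01,
        -7.04467955e-02],
       [ 4.31233037e-04, -2.76700499e-01,  9.60956111e-01,
        -1.28652416e-01],
       [ 0.00000000e+00,  0.00000000e+00,  0.00000000e+00,
         1.00000000e+00]])}
```

View pics/scene0.png

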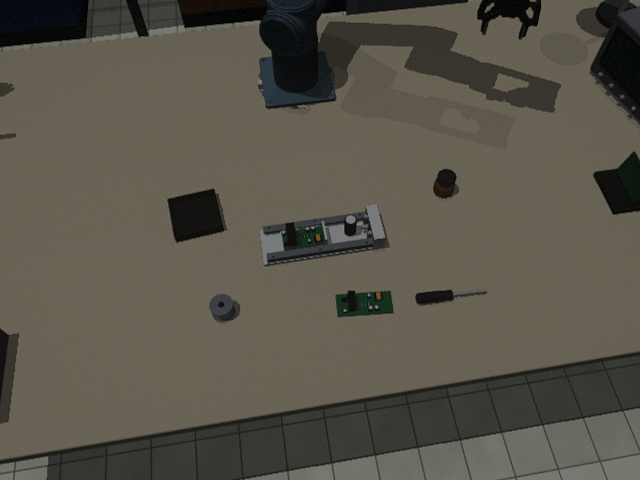

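View pics/side0.png

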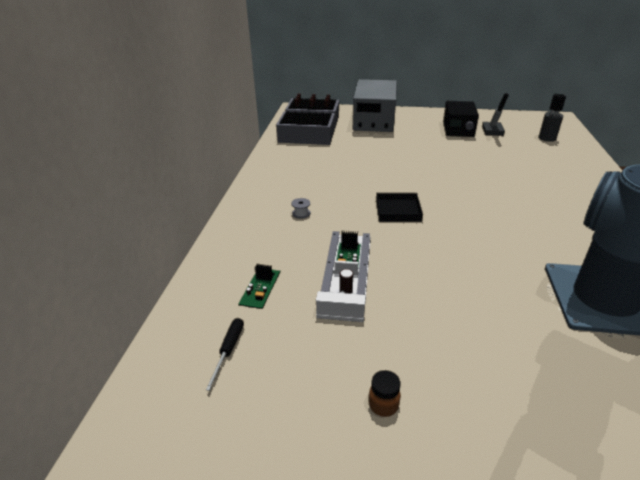

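Both views show the fixture with its end block at the right of the scene view (about 375,225). The capacitor is at about (350,224), the heat sink at (291,233) and the tray at (196,215). I'll zoom in to measure.

Run:
```python
import cv2
a=cv2.imread('pics/scene0.png')[180:275,250:395]; cv2.imwrite('pics/sc_z.png',cv2.convertScaleAbs(cv2.resize(a,None,fx=5.5,fy=5.5,interpolation=cv2.INTER_CUBIC),alpha=1.3))
a=cv2.imread('pics/side0.png')[185:325,290:430]; cv2.imwrite('pics/si_z.png',cv2.convertScaleAbs(cv2.resize(a,None,fx=4,fy=4,interpolation=cv2.INTER_CUBIC),alpha=1.0))
a=cv2.imread('pics/scene0.png')[180:250,160:235]; cv2.imwrite('pics/tr_z.png',cv2.convertScaleAbs(cv2.resize(a,None,fx=6,fy=6,interpolation=cv2.INTER_CUBIC),alpha=2))
```

```text
(no output)
```

View pics/sc_z.png

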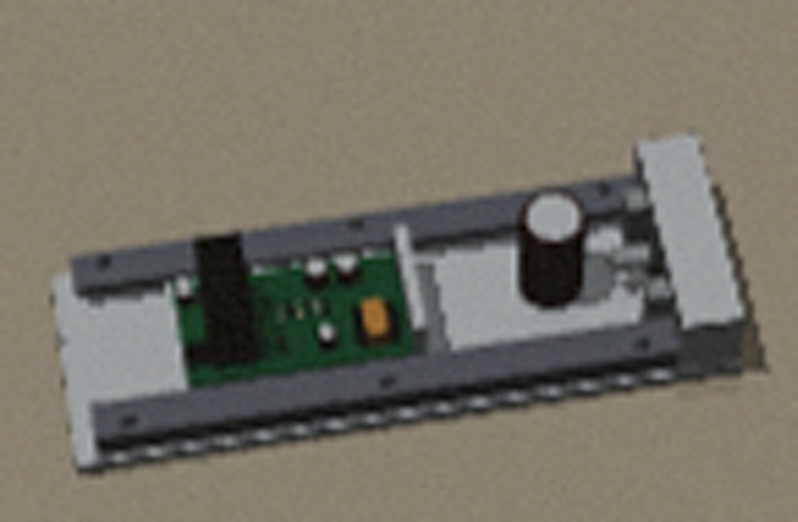

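View pics/si_z.png

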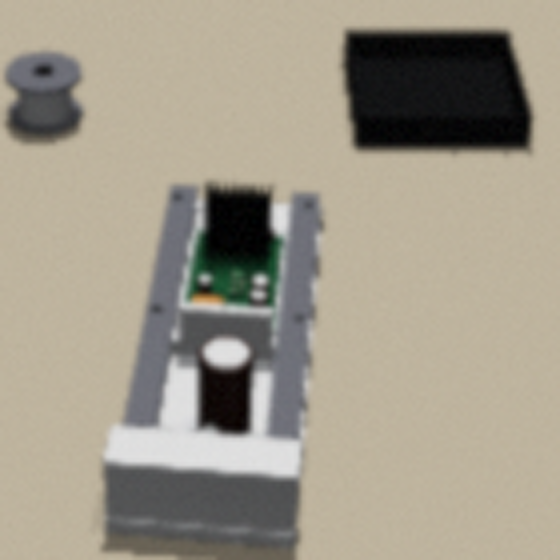

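View pics/tr_z.png

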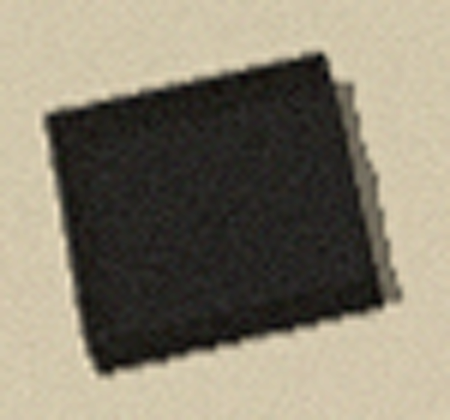

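```bash
cat > h.py <<'E'
import numpy as np, cv2
from workcell import env
def cal(n):
    c=env.calibration(n); f=240/np.tan(np.radians(c['fovy']/2)); return f,c['cx'],c['cy'],np.array(c['R']),np.array(c['t'])
def proj(n,X):
    f,cx,cy,R,t=cal(n); p=np.atleast_2d(X)@R.T+t; return np.c_[f*p[:,0]/p[:,2]+cx,f*p[:,1]/p[:,2]+cy]
def ray(n,uv,z):
    f,cx,cy,R,t=cal(n); d=R.T@np.array([(uv[0]-cx)/f,(uv[1]-cy)/f,1]); o=-R.T@t; return o+d*(z-o[2])/d[2]
E
cat > m.py <<'E'
from h import *
from scipy.optimize import least_squares
S=lambda x,y:((x+.5)/5.5-.5+250,(y+.5)/5.5-.5+180)
D=lambda x,y:((x+.5)/4-.5+290,(y+.5)/4-.5+185)
# fixture pts: x along track(+y world approx), fixture y = left of it => world -x (top of scene image)
P=[('scene',S(638,143),(.130,.05,.05)),('scene',S(698,136),(.158,.05,.05)),('scene',S(745,318),(.158,-.05,.05)),('scene',S(683,325),(.13,-.05,.05)),
('scene',S(53,275),(-.14,.05,.01)),('scene',S(72,257),(-.13,.048,.0265)),('scene',S(93,405),(-.13,-.048+.0,.0265)),
('side',D(112,428),(.13,-.05,.05)),('side',D(299,436),(.13,.05,.05)),('side',D(298,472),(.158,.05,.05)),('side',D(106,463),(.158,-.05,.05)),
('side',D(172,186),(-.13,-.048,.0265)),('side',D(318,195),(-.13,.048,.0265))]
def tf(q,p):
    c,s=np.cos(q[2]),np.sin(q[2]); return np.array([q[0]+c*p[0]-s*p[1],q[1]+s*p[0]+c*p[1],p[2]])
def res(q): return np.concatenate([proj(n,tf(q,p))[0]-uv for n,uv,p in P])
r=least_squares(res,[.5,0,1.57],loss='soft_l1')
print('fix',r.x); print(np.round(res(r.x).reshape(-1,2),1).tolist())
inv=lambda X:(lambda d:np.array([np.cos(r.x[2])*d[0]+np.sin(r.x[2])*d[1],-np.sin(r.x[2])*d[0]+np.cos(r.x[2])*d[1]]))(X[:2]-r.x[:2])
if __name__=='__main__':
    for n,uv in(('scene',S(554,216)),('side',D(227,353))):
        X=ray(n,uv,.065); print('cap',X,inv(X))
    for n,uv in(('scene',S(195,238)),('scene',S(242,234)),('side',D(207,187)),('side',D(272,187))):
        X=ray(n,uv,.068); print('hs',X,inv(X))
    X=ray('scene',S(402,226),.044);print('front plate top',inv(X))
    T=lambda x,y:((x+.5)/6-.5+160,(y+.5)/6-.5+180)
    tc=np.array([ray('scene',T(*p),.025) for p in((45,115),(323,53),(380,300),(100,372))]);print(tc,tc.mean(0))
    for n in('spool',):pass
    print('jar',ray('scene',(446,176),.062),'spare',ray('scene',(364,303),.0),'spool',ray('scene',(221,299),.036))
E
python3 m.py
```

```text
fix [ 0.56709658 -0.02421061  1.57640294]
[[-0.1, 0.1], [0.0, -0.2], [0.3, 0.4], [0.1, 0.8], [-0.2, 0.3], [-0.2, 0.1], [0.4, 6.4], [0.0, -0.8], [1.1, 1.0], [0.5, 1.3], [-0.4, -0.5], [0.3, -0.3], [1.1, -0.1]]
cap [0.55848996 0.05873123 0.065     ] [0.0829888  0.00814146]
cap [0.5608878  0.05813073 0.065     ] [0.08237486 0.00574703]
hs [ 0.54598388 -0.09857218  0.068     ] [-0.07424202  0.02152928]
hs [ 0.54728627 -0.07805767  0.068     ] [-0.05373514  0.0201119 ]
hs [ 0.58787686 -0.09341059  0.068     ] [-0.06931539 -0.02039198]
hs [ 0.54895507 -0.09812673  0.068     ] [-0.07381324  0.01855564]
front plate top [0.01820461 0.02797327]
[[ 0.39526453 -0.38561567  0.025     ]
 [ 0.38176891 -0.26716682  0.025     ]
 [ 0.51212563 -0.25175218  0.025     ]
 [ 0.5281821  -0.3661902   0.025     ]] [ 0.45433529 -0.31768122  0.025     ]
jar [0.46781409 0.32399726 0.062     ] spare [0.75427659 0.0569817  0.        ] spool [ 0.70658319 -0.26783162  0.036     ]
```

The fixture fits at (0.567, -0.024) with yaw 1.576. The capacitor is at about (0.5595, 0.0585), the heat sink at (0.567, -0.088) and the tray at (0.45, -0.318). I'll open the jaws across the track so they clear the end block.

```bash
python3 -m pendant '[0.026,-0.032,0,0,0,-0.1,0, 0.026,-0.032,0,0,0,-0.1,0, 0.026,-0.032,0,0,0,-0.1,0, 0.026,-0.032,0,0,0,-0.1,0, 0.026,-0.032,0,0,0,-0.1,0, 0.026,-0.032,0,0,0,-0.1,0, 0.026,-0.032,0,0,0,-0.1,0, 0.026,-0.032,0,0,0,-0.1,0, 0.026,-0.032,0,0,0,-0.1,0, 0.026,-0.032,0,0,0,-0.1,0, 0.026,-0.032,0,0,0,-0.1,0, 0.026,-0.032,0,0,0,-0.1,0]' 30
```

```text
clock: 1.1
position: [0.4895, 0.1283, 0.2404]
ee_rot: [-3.137, 0.007, -0.008]
force: [0.2, 1.2, -1.1]
width: 0.998
```

```bash
python3 -m pendant '[0.023,-0.023,-0.02,0,0,0.01,0, 0.023,-0.023,-0.02,0,0,0,0, 0.022,-0.022,-0.02,0,0,0,0, 0,0,0,0,0,0,0,0,0,0,0,0,0,0]'
cat > w.py <<'E'
import sys
from h import *
from scipy.spatial.transform import Rotation as Ro
def wpose():
    s=env.read_state(); T=np.eye(4); T[:3,:3]=Ro.from_euler('xyz',s['ee_rot']).as_matrix(); T[:3,3]=s['position']; return T
def wsnap(name):
    T=wpose(); im=env.get_image('wrist'); cv2.imwrite(name,im[:,:,::-1]); np.save('T.npy',T); return T
def wray(T,uv,z):
    c=env.calibration('wrist'); f=240/np.tan(np.radians(c['fovy']/2)); M=T@np.array(c['mount'])
    d=M[:3,:3]@np.array([(uv[0]-c['cx'])/f,(uv[1]-c['cy'])/f,1]); o=M[:3,3]; return o+d*(z-o[2])/d[2]
if __name__=='__main__': wsnap(sys.argv[1])
E
python3 w.py pics/w1.png
```

```text
clock: 1.52
position: [0.5651, 0.0478, 0.1766]
ee_rot: [-3.138, 0.004, -0.014]
force: [-0.3, 0.3, -0.7]
width: 1.003
```

View pics/w1.png

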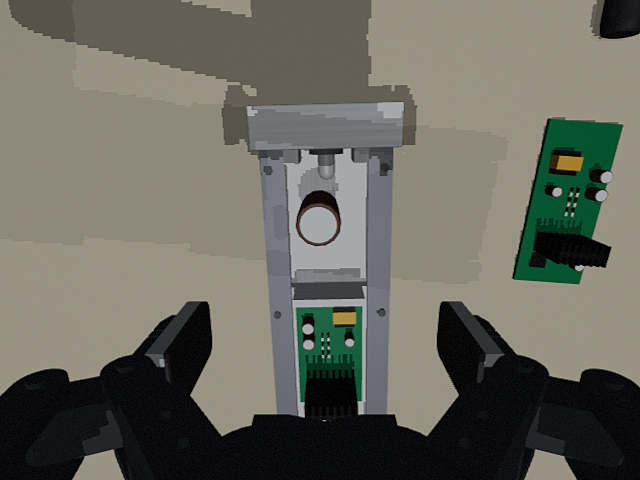

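The wrist view shows the capacitor top at (318,224) and the heat sink's front edge at about (331,368).

Run:
```python
from w import *
T=np.load('T.npy')
print('cap',wray(T,(318.5,224),.065),'hs front edge',wray(T,(331,370),.068), 'plunger tip',wray(T,(326,177),.034))
```

```text
cap [0.56125963 0.06062264 0.065     ] hs front edge [ 0.5682154  -0.04633457  0.068     ] plunger tip [0.56655257 0.08724945 0.034     ]
```

```bash
python3 -m pendant '[-0.0045,0.012,-0.02,0,0,0.015,0, 0,0,-0.03,0,0,0,0, 0,0,-0.03,0,0,0,0,0,0,-0.02,0,0,0,0,0,0,0,0,0,0,0]'
```

```text
clock: 1.98
position: [0.5591, 0.0651, 0.079]
ee_rot: [-3.139, -0.004, 0.006]
force: [-1.7, 0.0, -0.4]
width: 1.002
```

```bash
python3 -m pendant '[0.001,-0.005,-0.015,0,0,0,0, 0,0,-0.013,0,0,0,0, 0,0,0,0,0,0,0,0,0,0,0,0,0,0]'; python3 w.py pics/w2.png
```

```text
clock: 2.32
position: [0.5597, 0.0645, 0.0557]
ee_rot: [-3.138, -0.008, 0.012]
force: [0.9, -0.5, 0.4]
width: 0.997
```

View pics/w2.png

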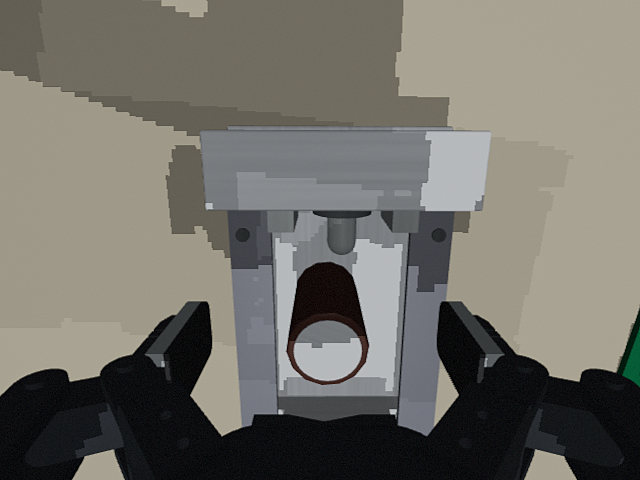

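Run:
```python
from w import *
T=np.load('T.npy');print(T[:3,3],wpose()[:3,3])
print('cap',wray(T,(328,349),.065))
```

```text
[0.55971363 0.06445586 0.05567468] [0.55983176 0.06448455 0.0559141 ]
cap [0.56098487 0.06075127 0.065     ]
```

The capacitor top is at (328,349), which puts it about 4 mm behind the TCP in y. I'll correct that, lower a bit more and close.

```bash
python3 -m pendant '[0.001,-0.004,-0.008,0,0,0,0, 0,0,0,0,0,0,0,0,0,0,0,0,0,1,0,0,0,0,0,0,1,0,0,0,0,0,0,1,0,0,0,0,0,0,1,0,0,0,0,0,0,1,0,0,0,0,0,0,1,0,0,0,0,0,0,1]' 35
```

```text
clock: 3.12
position: [0.5638, 0.0605, 0.0528]
ee_rot: [-3.139, -0.016, 0.013]
force: [0.5, -0.6, -0.2]
width: 0.344
```

```bash
python3 -m pendant '[0,0,0.02,0,0,0,1, 0,0,0.03,0,0,0,1,0,0,0.035,0,0,0,1,0,0,0.035,0,0,0,1,-0.01,-0.03,0,0,0,0,1,-0.01,-0.035,0,0,0,0,1,-0.01,-0.035,0,0,0,0,1,-0.01,-0.035,0,0,0,0,1,-0.01,-0.035,0,0,0,0,1,-0.01,-0.035,0,0,0,0,1]'
```

```text
clock: 3.95
position: [0.5002, -0.1441, 0.1777]
ee_rot: [-3.138, -0.016, 0.026]
force: [1.5, -0.2, -0.4]
width: 0.344
```

```bash
python3 -m pendant '[-0.01,-0.035,0,0,0,0,1,-0.01,-0.035,0,0,0,0,1,-0.01,-0.035,0,0,0,0,1,-0.01,-0.03,0,0,0,0,1,0,0,0,0,0,0,1]'
python3 - <<'E'
from h import *
cv2.imwrite('pics/s2.png',cv2.resize(env.get_image('scene')[130:290,120:400,::-1],None,fx=2.8,fy=2.8))
E
```

```text
clock: 4.37
position: [0.4551, -0.2915, 0.1779]
ee_rot: [3.141, -0.016, 0.022]
force: [-0.6, -0.3, 0.7]
width: 0.346
```

View pics/s2.png

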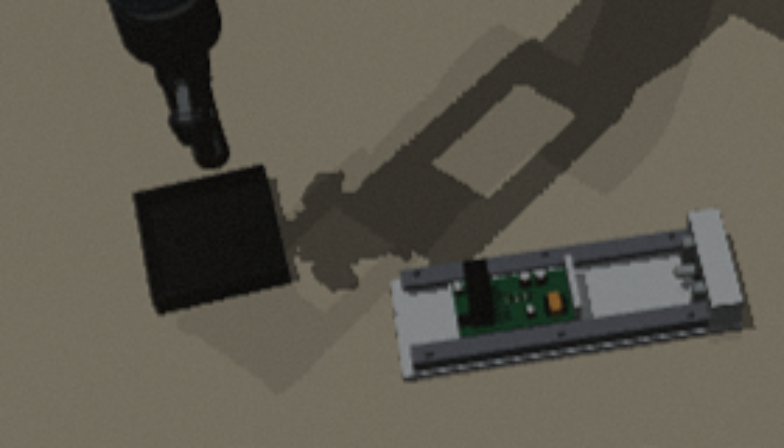

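```bash
python3 -m pendant '[-0.005,-0.025,-0.02,0,0,0,1, 0,0,-0.03,0,0,0,1,0,0,-0.03,0,0,0,1,0,0,-0.025,0,0,0,1,0,0,-0.01,0,0,0,1,0,0,0,0,0,0,1]'
```

```text
clock: 4.92
position: [0.4522, -0.312, 0.0603]
ee_rot: [-3.141, -0.021, 0.02]
force: [-0.1, 0.4, -1.2]
width: 0.347
```

```bash
python3 -m pendant '[-0.002,-0.005,-0.006,0,0.02,0,1, 0,0,-0.004,0,0,0,1,0,0,-0.0015,0,0,0,1,0,0,0,0,0,0,1]'
```

```text
clock: 5.25
position: [0.4516, -0.3155, 0.0491]
ee_rot: [-3.141, 0.001, 0.023]
force: [-0.7, 0.4, -0.1]
width: 0.34
```

Next I'll open, settle, then lift.

```bash
python3 -m pendant '[0,0,-0.001,0,0,0,0.5, 0,0,0,0,0,0,0.3,0,0,0,0,0,0,0.1,0,0,0,0,0,0,0,0,0,0,0,0,0,0,0,0,0,0,0,0,0,0,0,0.02,0,0,0,0,0,0,0.035,0,0,0,0,0,0,0.035,0,0,0,0,0,0,0.035,0,0,0,0]'
python3 - <<'E'
from h import *
cv2.imwrite('pics/s3.png',cv2.convertScaleAbs(cv2.resize(env.get_image('scene')[130:290,120:400,::-1],None,fx=2.8,fy=2.8),alpha=1.5))
import w; w.wsnap('pics/w3.png')
E
```

```text
clock: 6.08
position: [0.4483, -0.3121, 0.172]
ee_rot: [-3.131, 0.009, 0.023]
force: [1.0, 0.7, 0.1]
width: 0.999
```

View pics/s3.png

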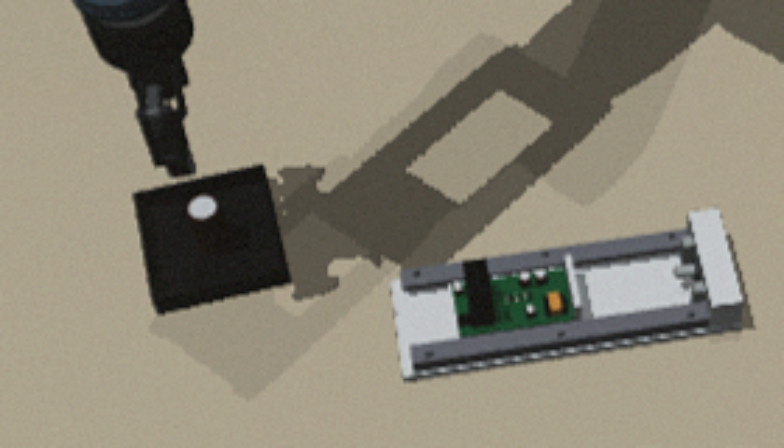

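View pics/w3.png

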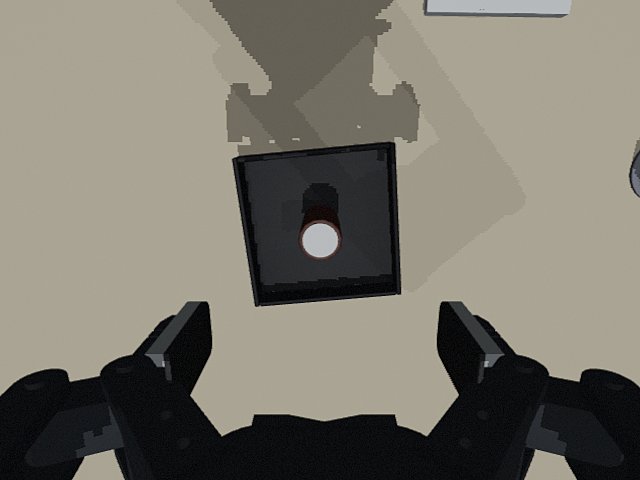

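The capacitor stands in the middle of the tray (wrist view 320,240) and the fingers are clear of it. Next is the heat sink.

```bash
python3 -m pendant '[0.017,0.03,0,0,0,-0.015,0,0.017,0.031,0,0,0,0,0,0.017,0.031,0,0,0,0,0,0.017,0.031,0,0,0,0,0,0.017,0.031,0,0,0,0,0,0.01,0.025,0,0,0,0,0,0,0,0,0,0,0,0,0,0,0,0,0,0,0]';python3 w.py pics/w4.png
```

```text
clock: 6.85
position: [0.5491, -0.1316, 0.1782]
ee_rot: [3.136, -0.006, 0.0]
force: [0.3, -0.2, 1.2]
width: 1.002
```

View pics/w4.png

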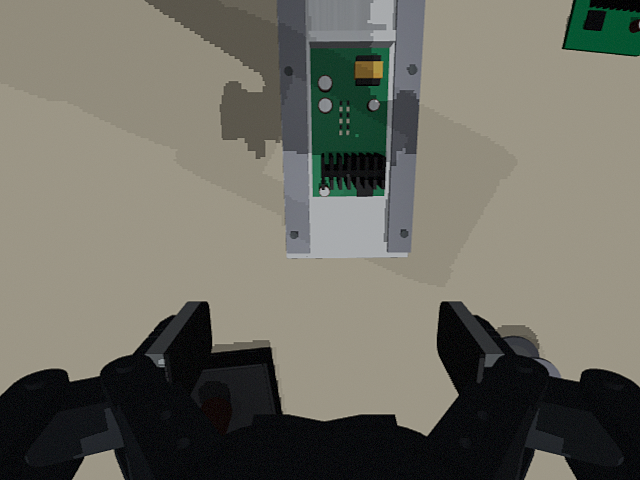

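Run:
```python
from w import *
T=np.load('T.npy');print(wpose()[:3,3])
for p in((321,153),(385,153),(322,183),(385,187),(353,169)):print(wray(T,p,.068))
```

```text
[ 0.54891644 -0.13167756  0.17819213]
[ 0.54792827 -0.07470159  0.068     ]
[ 0.58708162 -0.07473289  0.068     ]
[ 0.54850525 -0.09301033  0.068     ]
[ 0.5880122  -0.09556747  0.068     ]
[ 0.56769743 -0.08438733  0.068     ]
```

```bash
python3 -m pendant '[0.009,0.022,-0.01,0,0,0.003,0,0.009,0.022,-0.02,0,0,0.003,0,0,0,-0.03,0,0,0,0,0,0,-0.02,0,0,0,0,0,0,0,0,0,0,0]'
```

```text
clock: 7.32
position: [0.5673, -0.0925, 0.0969]
ee_rot: [3.133, -0.01, -0.001]
force: [-1.1, 0.4, -0.8]
width: 1.002
```

```bash
python3 -m pendant '[0.001,0.005,-0.02,0.008,0.01,0.005,0,0,0,-0.015,0,0,0,0,0,0,-0.008,0,0,0,0,0,0,0,0,0,0,0]';python3 w.py pics/w5.png
```

```text
clock: 7.65
position: [0.5679, -0.0926, 0.0541]
ee_rot: [3.14, -0.0, -0.001]
force: [-0.7, -0.3, 0.4]
width: 0.999
```

View pics/w5.png

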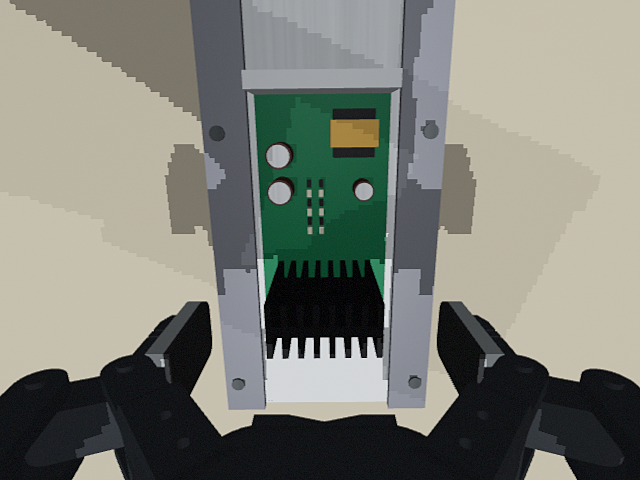

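Run:
```python
from w import *
T=np.load('T.npy')
for p in((267,357),(383,357),(325,302)):print(wray(T,p,.068))
```

```text
[ 0.54812484 -0.09651131  0.068     ]
[ 0.58798296 -0.09661745  0.068     ]
[ 0.56807354 -0.07591569  0.068     ]
```

The heat sink top spans (267–383, 302–357), which puts its centre at (0.568, -0.086). I'll shift 6 mm forward and grip.

```bash
python3 -m pendant '[0,0.006,-0.003,0,0,0.004,0,0,0,0,0,0,0,0,0,0,0,0,0,0,1,0,0,0,0,0,0,1,0,0,0,0,0,0,1,0,0,0,0,0,0,1,0,0,0,0,0,0,1,0,0,0,0,0,0,1,0,0,0,0,0,0,1]' 60
```

```text
clock: 8.45
position: [0.5698, -0.0885, 0.0574]
ee_rot: [3.136, -0.007, 0.003]
force: [0.5, 0.1, -0.3]
width: 0.453
```

```bash
python3 -m pendant '[0,0.006,0,0,0,0,1,0,0.008,0,0,0,0,1,0,0.01,0,0,0,0,1,0,0.01,0,0,0,0,1,0,0.01,0,0,0,0,1,0,0.008,0,0,0,0,1,0,0.006,0,0,0,0,1,0,0,0,0,0,0,1]'
```

```text
clock: 9.12
position: [0.5694, -0.0272, 0.0575]
ee_rot: [3.132, -0.006, 0.003]
force: [-0.1, -2.6, -1.7]
width: 0.455
```

```bash
python3 -m pendant '[0,0.005,0,0,0,0,1,0,0.005,0,0,0,0,1,0,0.005,0,0,0,0,1,0,0.004,0,0,0,0,1,0,0.002,0,0,0,0,1]'; python3 -m pendant '[0,0.002,0,0,0,0,1,0,0.002,0,0,0,0,1]';python3 -m pendant '[0,0.002,0,0,0,0,1,0,0.002,0,0,0,0,1]'
```

```text
clock: 9.53
position: [0.5692, -0.0053, 0.0577]
ee_rot: [3.13, -0.005, 0.004]
force: [-0.7, -5.0, -0.1]
width: 0.453
clock: 9.7
position: [0.5692, -0.0013, 0.0577]
ee_rot: [3.13, -0.005, 0.004]
force: [-1.8, -4.3, 0.0]
width: 0.456
clock: 9.87
position: [0.5692, 0.0006, 0.0581]
ee_rot: [3.126, -0.005, 0.005]
force: [-2.8, -10.5, 1.8]
width: 0.45
```

```bash
python3 -m pendant '[0,0.003,0,0,0,0,1,0,0.003,0,0,0,0,1]';python3 -m pendant '[0,0.003,0,0,0,0,1,0,0.003,0,0,0,0,1]';python3 -m pendant '[0,0.003,0,0,0,0,1]'
```

```text
clock: 10.03
position: [0.5692, 0.0033, 0.0586]
ee_rot: [3.121, -0.005, 0.005]
force: [-2.3, -10.5, 2.2]
width: 0.457
clock: 10.2
position: [0.5692, 0.0058, 0.0591]
ee_rot: [3.115, -0.004, 0.005]
force: [-3.0, -11.0, 1.2]
width: 0.453
clock: 10.28
position: [0.5692, 0.0069, 0.0593]
ee_rot: [3.113, -0.004, 0.005]
force: [-2.8, -10.8, 1.7]
width: 0.453
```

```bash
python3 -m pendant '[0,0.003,-0.0005,0.006,0,0,1,0,0.003,-0.0005,0.006,0,0,1]';python3 -m pendant '[0,0.003,-0.0005,0.006,0,0,1]';python3 -m pendant '[0,0.003,-0.0005,0.006,0,0,1]'
```

```text
clock: 10.45
position: [0.5692, 0.0091, 0.059]
ee_rot: [3.118, -0.004, 0.005]
force: [-3.4, -13.0, 1.6]
width: 0.458
clock: 10.53
position: [0.5692, 0.0099, 0.0588]
ee_rot: [3.121, -0.004, 0.005]
force: [-2.7, -12.2, 1.9]
width: 0.458
clock: 10.62
position: [0.5692, 0.0106, 0.0586]
ee_rot: [3.124, -0.004, 0.005]
force: [-2.4, -13.9, 2.3]
width: 0.462
```

```bash
python3 -m pendant '[0,0.003,0,0.003,0,0,1]';python3 -m pendant '[0,0.003,0,0.003,0,0,1]';python3 -m pendant '[0,0.003,0,0.003,0,0,1]'; python3 w.py pics/w6.png
```

```text
clock: 10.7
position: [0.5692, 0.0109, 0.0587]
ee_rot: [3.123, -0.004, 0.005]
force: [-2.5, -16.3, -1.7]
width: 0.458
clock: 10.78
position: [0.5692, 0.0109, 0.0588]
ee_rot: [3.122, -0.003, 0.005]
force: [-1.5, -15.8, -1.2]
width: 0.455
clock: 10.87
position: [0.5692, 0.0109, 0.0588]
ee_rot: [3.12, -0.003, 0.005]
force: [-2.8, -16.0, -1.7]
width: 0.454
```

View pics/w6.png

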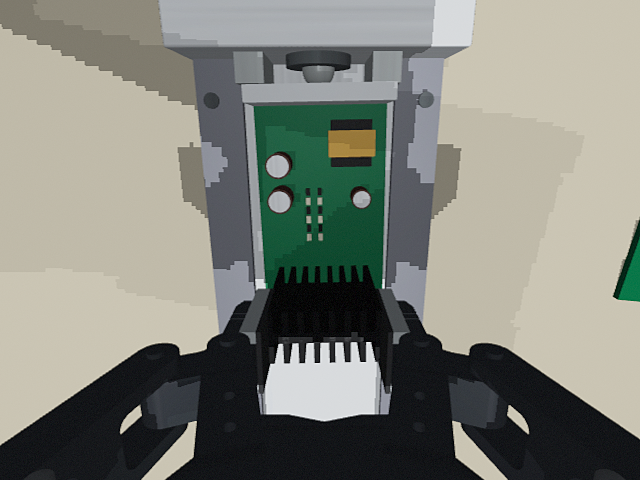

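Motion stopped at y = 0.0109 with force rising, and the front plate meets the posts in the image (row 83, about 250 and 387). I'll add a firmer push for margin.

```bash
python3 -m pendant '[0,0.006,0,0.003,0,0,1]';python3 -m pendant '[0,0.006,0,0.003,0,0,1]'
python3 - <<'E'
from h import *
cv2.imwrite('pics/s7.png',cv2.convertScaleAbs(cv2.resize(env.get_image('scene')[130:290,140:400,::-1],None,fx=3,fy=3),alpha=1.4))
for _ in range(4): env.get_image('side')
s=env.read_state();print(s['clock'],s['position'],s['ee_rot'],s['force'],s['width'])
E
```

```text
clock: 11.0
position: [0.5692, 0.0113, 0.0592]
ee_rot: [3.115, -0.002, 0.006]
force: [-5.4, -37.3, 5.0]
width: 0.452
clock: 11.08
position: [0.5692, 0.0113, 0.0595]
ee_rot: [3.109, -0.002, 0.007]
force: [-3.3, -29.0, -2.8]
width: 0.455
11.3333 [0.56923536 0.01126245 0.05944748] [ 3.10938957e+00 -1.59613955e-03  6.37423758e-03] [ -4.80229333 -27.11802708   0.9590486 ] 0.4568264325352301
```

View pics/s7.png

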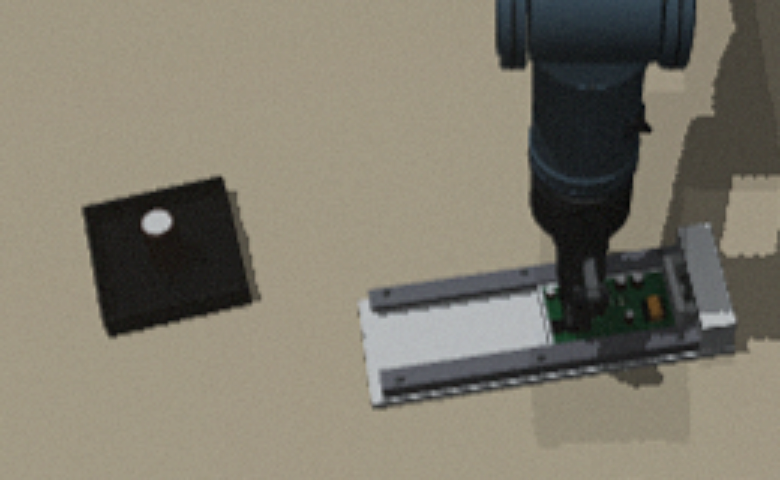

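The push holds steady at about 27 N, well over the spring plus friction, and the capacitor is still standing in the tray. I'm handing in.

```bash
python3 -c "
from workcell import env
print(env.hand_in()); s=env.read_state(); print(s['clock'],s['position'],s['force'],s['width'])"
```

```text
the job is handed in; nothing more can be done
None
the job is handed in; nothing more can be done
```

I took the capacitor out of the track and stood it in the parts tray. Then I gripped the module by its heat sink, slid it about 99 mm against the plunger, and handed in at 11.3 s while still pressing it on the posts.

- **Module:** Forward motion stopped at y ≈ 0.011 m as the force rose from about 14 N to 16 N. The wrist picture shows the front plate meeting both posts, and the travel agrees with the distance I had measured to the stop.
- **Push:** Adding a firmer push briefly raised the wrist force to about 37 N. It settled at about 27 N, which leaves an estimated 15 N or so on the posts after the spring and friction.
- **Capacitor:** The last scene picture shows it standing free in the tray.
- **Bystanders:** I never went near the jar, screwdriver, spare board or reel, and felt no contact with them, but I did not measure them again at the end.

Two things were not confirmed. The plunger depth and the force on the posts are inferred, because the state does not report them. The gripper also tilted about 0.03 rad under the push; the grip opening stayed at about 39 mm throughout. The state could no longer be read after handing in, so I have no readings from the final second.

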